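# Vent the pressure curing unit and hold its lid lock open with the key

## Task

Vent the curing pot by pressing the red plunger on its lid fully down to its stop, and let it spring back up. Then take the orange key from its stand, push it fully home into the brass lock on the unit's deck, working it past the sticky pins, and turn it a quarter turn clockwise (seen from above). The lock springs back by itself, so finish while still gripping the key and holding it turned; leave the dental model, bottle and articulator where they are.

Things in the scene. Friction and masses are not known exactly. Their poses are not given: they have to be found in the camera images.
- vent_top (a point): Centre of the top of the red plunger head (mushroom, 38 mm across) on the blue lid of the pressure pot. It points straight up; at rest its top is 188 mm above the table and 38 mm above the lid. z axis up.
- vent (a joint): Travel of the plunger in m: 0 at rest (up), 0.012 at its stop (fully down). A spring pushes it back up: about 2 N at first, 7 N at the stop.
- key_bow (a point): Centre of the key's orange bow: upright slab 28 mm wide (key x), 10 thick (y), 40 tall (z); grasp across its thickness. 20 mm below: bow's lower edge, then steel collar (22 mm across, 8 tall); from 28 to 56 mm below: steel blade 12 mm wide (x), 5 thick (y), rounded V tip. Alike when half turned; fits the lock either way. About 40 g.
- key_tip (a point): Tip of the key's blade, on its axis, 56 mm below key_bow; same axes.
- key_stand: Black fixed block 50 x 50 mm, 36 mm tall, origin at the centre of its underside. The key is parked upright in its slot (14 x 7 mm, 32 mm deep, long side along the block's x), collar resting on top, bow centre 64 mm above the table. Pull it straight up by over 32 mm to free it.
- lock_face (a point): Keyhole mouth: centre of the brass lock's top, 64 mm above the table, in a dark ring (2 mm higher, 31 mm inside, 56 outside). Slot 13 mm along point x, 6 along y, straight down 30 mm; z up; turns with the lock. Home: collar on this face, tip 28 mm below. Sticky spring pins 10, 16, 22 mm down: up to 10-18 N to pass, unevenly; a small wiggle frees a bound key.
- lock (a joint): Turn of the lock in rad: 0 at rest and at the start, growing clockwise seen from above, stop at 1.57. A spring turns it back (0.02 N m at first, 0.08 N m at the stop). The key has about 0.1 rad of play in the slot, so the lock lags the key by that much.
- unit: The white base of the curing unit, fixed, 220 mm (x) x 380 mm (y), 60 mm tall, origin at the centre of its underside. In its frame the lock is at x -30, y +110 mm and the pot (180 mm across the lid, lid top 150 mm above the table, plunger in the middle) at x 0, y -85 mm.
- model: Bystander: dental plaster model on a black plate, 60 x 70 mm, 45 mm tall, origin at the centre of its underside. It and the key stand may swap places.
- bottle: Bystander: clear bottle with blue cap, 52 mm across, 130 mm tall, origin at the centre of its underside.
- articulator: Bystander: metal articulator with two plaster discs, 100 x 75 mm, 105 mm tall, origin at the centre of its underside.

How it is judged:
On the way, in this order (a step that is already met when the one before it is completed fails the run):
1. the red plunger is pressed down to its stop (value of joint vent above 0.0105 m), for 0.1 s.
2. the key is fully home in the lock (z of key_tip in the frame of lock_face below -0.025 m and horizontal distance between key_tip and lock_face below 0.004 m and value of joint lock below 1 rad), for 0.1 s.
At the end, for the whole second after the job is handed in: Key home in the lock (tip at least 24.5 mm below the face, within 4 mm of its axis, upright within 0.15 rad, in line with the slot within 0.3 rad), lock turned at least 1.25 rad clockwise and held by fingers gripping the key (over 2 N), plunger back up (under 3 mm) (value of joint lock above 1.25 rad and z of key_tip in the frame of lock_face below -0.0245 m and horizontal distance between key_tip and lock_face below 0.004 m and angle between the x axis of key_tip and the x axis of lock_face, either way round below 0.3 rad and angle between key_bow's own z axis and vertical below 0.15 rad and contact force between the fingers and key above 2 N and value of joint vent below 0.003 m); the arm keeps its last pose, push and grip.
It fails at once if the dental model is moved more than 25 mm or tipped (distance of model from where it was at the start of the episode above 0.025 m or angle between model's own z axis and vertical above 0.4 rad).
It fails at once if the bottle is moved more than 25 mm or tipped (distance of bottle from where it was at the start of the episode above 0.025 m or angle between bottle's own z axis and vertical above 0.4 rad).
It fails at once if the articulator is moved more than 25 mm or tipped (distance of articulator from where it was at the start of the episode above 0.025 m or angle between articulator's own z axis and vertical above 0.4 rad).
It also fails if it takes over 72 s, if anything falls off the work surface, if the arm or the gripper's body presses on something with over 40 N, if the wrist force passes 120 N, or if a joint passes its speed limit or range.

## Robot

A 6-joint arm with a two-finger parallel gripper is mounted at the origin on the work surface. World frame = base frame: x ahead of the robot, y to its left, z up, the work surface at z = 0. Lengths are in m, angles in rad, forces in N, time in s.
With the tool pointing down it reaches from about 0.3 to 0.875 m from the base axis. Payload 6.4 kg.
Tool frame: the origin (TCP) lies midway between the tips of the shut fingers; the grasp point (between the pads) lies 19 mm behind it (ctrl.tcp_to_grasp is the distance from the TCP to the grasp point, in m); z points along the fingers, y is the direction in which the jaws open and shut (so a half turn about z gives the same grasp; the last joint's range is limited). The gripper opens to 85 mm and grips with 20 to 120 N. Pads are 22 mm wide; open, the fingers measure 114 mm over their backs; the gripper's body (76 mm by 85 mm) begins 54 mm behind the grasp point. The pads swing forward as they close: fully open they stand 13 mm farther back than shut.
Start: joints at [1.024, 0.181, 1.607, -0, 1.354, -0.206], TCP at [0.192, 0.542, 0.231] pointing down, gripper open.
Joint ranges: [-2.99, 2.99], [-0.89, 2.07], [0.3, 2.58], [-1.14, 4.28], [0, 2.63], [-3.12, 3.12]. Speed limits (rad/s): [2.57, 2.57, 3.01, 3.14, 3.14, 3.14].

## Interface

Orientations are given as a unit quaternion [w, x, y, z].
In Python, from bench import monitor, imaging, order, spotter, ctrl gives the robot as it stands.
- The arm moves only by the shell command python3 -m pendant 'ROWS'. ROWS is JSON, a list that holds one entry, the list of rows, each a list of 5 numbers: the shift along the world's x, y, z in mm, then the turn about the world's z in degrees, then the finger opening in mm, from 0 to 85.4. A call has 1 to 8 rows; each row shifts and turns the commanded pose from where the row before left it; what a row does not reach is not made up. A row lasts 1/8 s, in which the tool goes at most 62.5 mm and 10.7 degrees, less where a joint would pass 70% of its speed; a pose out of reach is approached as far as the arm can. A call with a gripper value outside its range is refused whole. The fingers move at their own pace and stop on an object; the grip force is fixed at half the most. Time passes only in rows, so rows that do not move let the fingers close. It gives the time, the measured TCP pose, the force and the opening at its end, in the units of the state.
- monitor.get_obs(): the state, without advancing time (a new reading comes with each control period).
- imaging.camera(name): name is "side" or "top"; returns a dict with "img" (400x640x3 uint8, red, green, blue), "vfov" (degrees; the focal length in pixels is half the picture's height over the tangent of half this angle, whatever the lens; pixels are square), "cx", "cy" (the principal point, pixels), "distortion" ([k1, k2, p1, p2, k3] as OpenCV has them; the pictures are not rectified), "origin" and "orientation" of the camera in the world. Camera axes: x right, y down, z forward; pixel columns grow to the right and rows downward; lengths in m; the calibration is good to about 2 mm. A picture is of the moment at which its call begins. There is no depth.
- order.hand_in(): hands the job in, once; it reports no verdict.
Trained networks look in the newest picture that a camera, given by its name, has taken for a name from the list of things; names that differ only in an ending like _2 or _b are one class to them, and where a whole thing is asked for, a point or a joint stands for the part that bears it (a point fixed in the world has none). Each returns a list of dicts, best first, with "confidence" (0 to 1); they miss things now and then, are a little off and sometimes report something else, mostly with a low value. They report only what shows in the picture. A call takes as long as a camera call.
- spotter.recognise(camera, thing): "at" ([x, y, z] in m, in the coordinates of the camera as it stood for that picture, good to about 4 mm: the middle of the surface that is visible of it).
- spotter.tip_of(camera, thing): "at" ([x, y, z] in m, in the coordinates of the camera as it stood for that picture, good to about 4 mm: a listed point, or the origin of a listed thing).
The state is a dict: "time_s": time; "q": joint angles; "dq": joint speeds; "joint_efforts": joint torques, N m; "eef_pos": TCP position; "eef_rot": TCP orientation; "wrist_force": force on the tool from outside, world axes, zero at the start; "torque": the same for the moment, N m; "opening": opening from 0.0 (shut) to 1.0 (fully open).
Only numpy, scipy, OpenCV 4.12 (cv2) and the standard library are available. Lean on these libraries where they do the work, as an engineer would, in place of code of your own. Each camera call takes 0.05 s, during which the arm holds its last target. There are 200 camera calls.

## Working session

There is one attempt and no reset: what is moved stays moved. The work goes in short steps, Python scripts to look and compute and a shell command to move; the robot and the scene stay as the last step left them, time stands still between calls to the robot, and variables do not carry over. Pictures are saved under pics/ and viewed, about 8 in all and at most 12, crops included, and the job is handed in when it is done.

```bash
mkdir -p pics; ls; cat > h.py <<'E'
from bench import monitor, imaging, order, spotter, ctrl
import numpy as np, cv2
from scipy.spatial.transform import Rotation as R
def cam(n):
    c=imaging.camera(n); w,x,y,z=c["orientation"]
    c["R"]=R.from_quat([x,y,z,w]).as_matrix(); c["o"]=np.array(c["origin"])
    f=200/np.tan(np.radians(c["vfov"])/2)
    c["K"]=np.array([[f,0,c["cx"]],[0,f,c["cy"]],[0,0,1]]); c["D"]=np.array(c["distortion"],float); return c
def world(c,p): return c["R"]@np.array(p)+c["o"]
def pix(c,P):
    P=(np.atleast_2d(P)-c["o"])@c["R"]
    return cv2.projectPoints(P,np.zeros(3),np.zeros(3),c["K"],c["D"])[0].reshape(-1,2)
def onz(c,uv,z):  # pixel -> world at height z
    n=cv2.undistortPoints(np.array(uv,float).reshape(-1,1,2),c["K"],c["D"]).reshape(-1,2)
    d=np.c_[n,np.ones(len(n))]@c["R"].T
    return c["o"]+d*((z-c["o"][2])/d[:,2])[:,None]
def save(c,name,crop=None,s=1):
    im=c["img"][:,:,::-1]
    if crop: a,b,x,y=crop; im=im[b:y,a:x]
    cv2.imwrite("pics/"+name,cv2.resize(im,None,fx=s,fy=s,interpolation=cv2.INTER_CUBIC))
E
python3 - <<'E'
from h import *
for n in("top","side"):
    c=cam(n); save(c,n+"0.png"); print(n,c["o"].round(3),c["R"].round(2).tolist(),c["vfov"],c["D"])
    for t in("vent_top","key_bow","key_tip","key_stand","lock_face","unit","model","bottle","articulator"):
        print(t,[(world(c,d["at"]).round(4).tolist(),round(d["confidence"],2)) for d in spotter.tip_of(n,t)[:2]])
s=monitor.get_obs();print(s["eef_pos"],s["eef_rot"],ctrl.tcp_to_grasp,s["time_s"])
E
```

```text
pics
top [0.359 0.014 1.252] [[0.02, -0.99, 0.13], [-1.0, -0.02, -0.02], [0.03, -0.13, -0.99]] 54.12083581466889 [0.00655058 0.         0.         0.         0.        ]
vent_top [([0.5498, -0.1868, 0.1894], 0.65)]
key_bow [([0.6039, 0.2762, 0.0625], 0.63)]
key_tip [([0.5531, 0.0079, 0.0641], 0.39)]
key_stand [([0.6012, 0.2732, 0.0], 0.72)]
lock_face [([0.5534, 0.0062, 0.0648], 0.57)]
unit [([0.5652, -0.1076, -0.0007], 0.7), ([0.5991, 0.2765, -0.0009], 0.32)]
model [([0.4209, 0.2449, 0.001], 0.56)]
bottle [([0.4426, -0.4922, -0.0004], 0.9)]
articulator [([0.5379, 0.5036, 0.0028], 0.63)]
side [0.245 1.262 0.89 ] [[-0.98, -0.11, 0.17], [-0.2, 0.49, -0.85], [0.01, -0.86, -0.5]] 49.26375602992873 [-0.10504067  0.          0.          0.          0.        ]
vent_top [([0.5558, -0.1076, -0.0022], 0.72), ([0.5442, -0.1901, 0.1891], 0.64)]
key_bow [([0.5975, 0.2734, 0.0631], 0.47)]
key_tip [([0.6008, 0.2712, 0.0079], 0.54)]
key_stand [([0.6038, 0.2716, 0.0026], 0.86)]
lock_face [([0.5468, 0.0012, 0.0653], 0.56)]
unit [([0.5537, -0.1064, 0.0018], 0.61)]
model [([0.414, 0.2455, 0.0023], 0.8)]
bottle [([0.4427, -0.4952, 0.0004], 0.52)]
articulator [([0.5333, 0.5055, -0.0031], 0.93)]
[0.19215468 0.54194947 0.23127723] [-1.89688690e-05  1.69576525e-01  9.85517022e-01 -1.24211026e-05] 0.0187 1.0
```

View pics/top0.png

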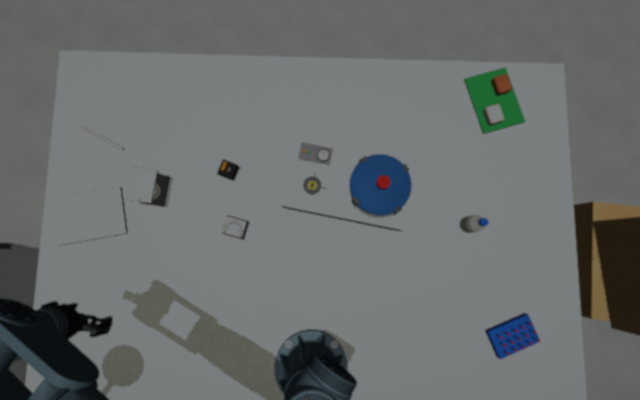

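View pics/side0.png

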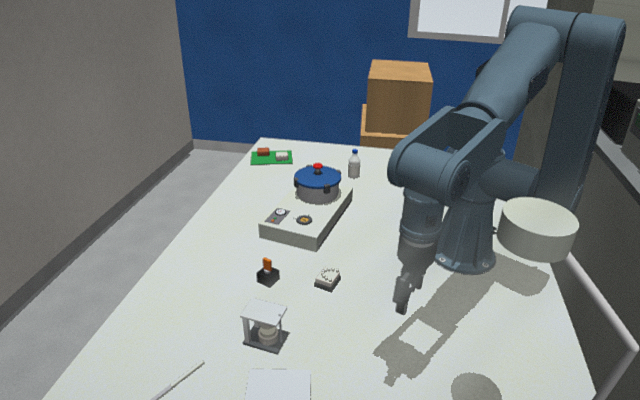

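The top view shows the orange key in its stand at about (228,170), the lock at (313,186), the red plunger at (383,182) and the model at (236,227). These match the networks. Next I'll refine positions and yaws with colour segmentation and zooms.

```bash
python3 - <<'E'
from h import *
ims=[]
for n in("top","side"):
    c=cam(n); hsv=cv2.cvtColor(c["img"],cv2.COLOR_RGB2HSV)
    H,S,V=[hsv[...,i].astype(int) for i in range(3)]
    for nm,P,m in(("vent",[.548,-.188,.188],((H<6)|(H>172))&(S>150)&(V>70)),("bow",[.601,.274,.064],(H>4)&(H<22)&(S>150)&(V>90)),("brass",[.55,.004,.064],(H>15)&(H<35)&(S>70)&(V>60))):
        u,v=pix(c,P)[0]; yy,xx=np.nonzero(m); k=np.hypot(xx-u,yy-v)<16; xx,yy=xx[k],yy[k]
        if len(xx)<4: print(n,nm,"few",u,v);continue
        r=cv2.minAreaRect(np.c_[xx,yy].astype(np.float32))
        print(n,nm,len(xx),"cen",xx.mean().round(1),yy.mean().round(1),"box",xx.min(),xx.max(),yy.min(),yy.max(),r,"exp",(u.round(1),v.round(1)),onz(c,[[xx.mean(),yy.mean()]],{'vent':.186,'bow':.084 if n=='top' else .064,'brass':.064}[nm]).round(4))
    if n=="top":
        # unit front edge
        print("edge",onz(c,[[283,207],[400,230]],.06).round(4))
    for P in([.601,.274,.04],[.55,.004,.064]):
        u,v=pix(c,P)[0].astype(int); ims.append(cv2.resize(c["img"][v-20:v+20,u-20:u+20,::-1],(400,300) if 0 else (300,300),interpolation=cv2.INTER_CUBIC)); print(u,v)
cv2.imwrite("pics/z.png",np.vstack([np.hstack(ims[:2]),np.hstack(ims[2:])]))
E
```

```text
top vent 122 cen 383.2 181.7 box 377 389 176 187 ((383.0, 181.5), (11.0, 12.0), 90.0) exp (np.float64(383.0), np.float64(180.8)) [[ 0.5459 -0.1889  0.186 ]]
top bow 23 cen 223.4 165.6 box 221 225 162 169 ((223.49998474121094, 165.5), (2.7854299545288086, 7.613508701324463), 21.801410675048828) exp (np.float64(225.5), np.float64(167.8)) [[0.6036 0.2762 0.084 ]]
top brass 76 cen 311.8 184.7 box 308 316 180 189 ((312.0, 184.5), (9.0, 8.0), 90.0) exp (np.float64(313.1), np.float64(185.9)) [[0.5536 0.0083 0.064 ]]
edge [[ 0.4836  0.0949  0.06  ]
 [ 0.4194 -0.2636  0.06  ]]
227 169
313 185
side vent 39 cen 317.3 165.7 box 313 321 163 168 ((317.0, 165.5), (5.0, 8.0), 90.0) exp (np.float64(315.8), np.float64(164.3)) [[ 0.5408 -0.1812  0.186 ]]
side bow 74 cen 267.0 263.9 box 264 270 258 270 ((267.0, 264.0), (12.0, 6.0), 90.0) exp (np.float64(266.4), np.float64(263.9)) [[0.5994 0.2738 0.064 ]]
side brass 33 cen 303.7 219.2 box 300 308 217 221 ((304.0, 219.0), (8.0, 4.0), 0.0) exp (np.float64(303.6), np.float64(219.0)) [[0.5492 0.005  0.064 ]]
266 270
303 219
```

View pics/z.png

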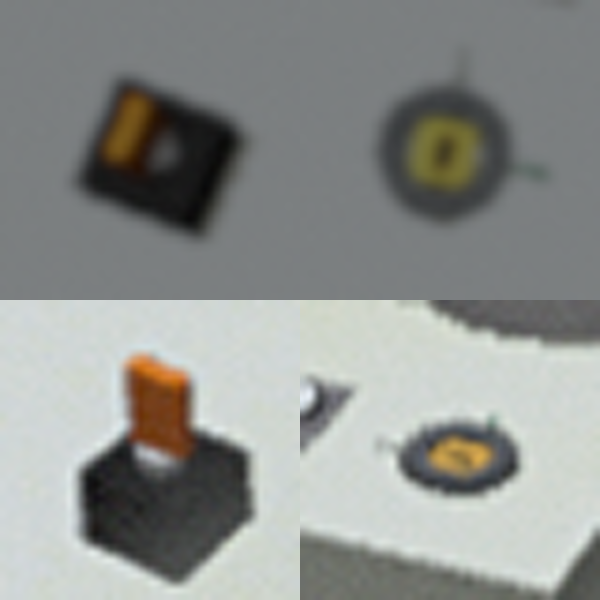

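Key yaw is about -21° and unit and slot yaw about -10°. The jaws are already near 70.5°, so they line up with the key. First the vent, at about (0.5465, -0.187): fingers shut, moving high.

```bash
python3 -m pendant '[[[0,0,30,0,0],[20,-40,0,0,0],[24,-50,0,0,0],[24,-50,0,0,0],[24,-50,0,0,0],[24,-50,0,0,0],[24,-50,0,0,0],[24,-50,0,0,0]]]'; python3 -m pendant '[[[24,-50,0,0,0],[24,-50,0,0,0],[24,-50,0,0,0],[24,-50,0,0,0],[24,-50,0,0,0],[24,-50,0,0,0],[24,-50,0,0,0],[0,0,0,0,0]]]'
```

```text
time_s: 2.1
eef_pos: [0.3567, 0.2004, 0.2616]
eef_rot: [0.001, 0.169, 0.986, 0.0]
wrist_force: [0.6, 0.6, -0.4]
opening: 0.001
time_s: 3.1
eef_pos: [0.5249, -0.1514, 0.2607]
eef_rot: [-0.0, 0.172, 0.985, -0.0]
wrist_force: [-0.4, 0.9, -1.0]
opening: 0.004
```

```bash
python3 -m pendant '[[[22,-36,0,0,0],[0,0,-30,0,0],[0,0,-30,0,0],[0,0,-10,0,0],[0,0,-6,0,0],[0,0,-6,0,0],[0,0,-4,0,0],[0,0,0,0,0]]]'; python3 - <<'E'
from h import *
c=cam("side"); save(c,"press.png",(280,130,360,190),6)
E
```

```text
time_s: 4.1
eef_pos: [0.5468, -0.1839, 0.1765]
eef_rot: [0.001, 0.169, 0.986, 0.0]
wrist_force: [-2.7, 2.9, 6.8]
opening: 0.0
```

View pics/press.png

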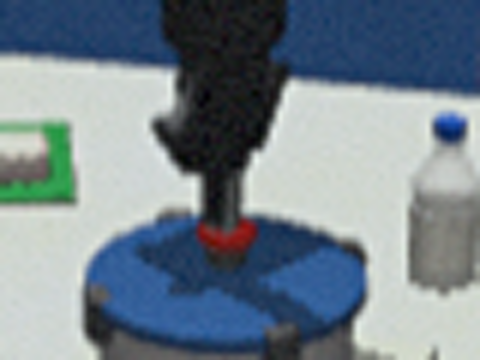

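The picture shows the fingers on the red head at about (227,235) in the crop, close to the lid. I'll push until the force clearly exceeds the spring's 7 N.

```bash
python3 -m pendant '[[[0,0,-2,0,0],[0,0,0,0,0],[0,0,0,0,0]]]';python3 -m pendant '[[[0,0,-2,0,0],[0,0,0,0,0],[0,0,0,0,0]]]'
```

```text
time_s: 4.53
eef_pos: [0.5469, -0.1839, 0.176]
eef_rot: [0.001, 0.169, 0.986, -0.0]
wrist_force: [-5.4, 4.3, 13.0]
opening: -0.002
time_s: 4.9
eef_pos: [0.547, -0.184, 0.1758]
eef_rot: [0.001, 0.169, 0.986, -0.0]
wrist_force: [-10.4, 7.0, 24.1]
opening: 0.0
```

The force rose to 24 N with no further travel, so the plunger is at its stop. Now release it and move over the key.

```bash
python3 -m pendant '[[[0,0,10,0,0],[0,0,40,0,0],[6,51,0,-1.5,60],[6,51,0,0,60],[6,51,0,0,60],[6,51,0,0,60],[6,51,0,0,60],[6,51,0,0,60]]]'; python3 -m pendant '[[[6,51,0,0,60],[6,51,0,0,60],[6,51,0,0,60],[0,0,-40,0,60],[0,0,0,0,60],[0,0,0,0,60]]]'; python3 - <<'E'
from h import *
ims=[]
for n,cr in(("top",(200,145,250,195)),("side",(237,235,297,285))):
    c=cam(n); a,b,x,y=cr; ims.append(cv2.resize(c["img"][b:y,a:x,::-1],(400,400),interpolation=cv2.INTER_CUBIC))
    s=monitor.get_obs(); print(n,pix(c,[s["eef_pos"],[.6015,.275,.084]]))
cv2.imwrite("pics/k.png",np.hstack(ims))
E
```

```text
time_s: 5.9
eef_pos: [0.5828, 0.1236, 0.2219]
eef_rot: [0.001, 0.183, 0.983, 0.0]
wrist_force: [1.0, 0.4, 0.7]
opening: 0.703
time_s: 6.65
eef_pos: [0.6008, 0.2745, 0.1824]
eef_rot: [0.001, 0.183, 0.983, 0.0]
wrist_force: [-0.3, -0.2, 0.2]
opening: 0.7
top [[216.24001271 158.90851719]
 [223.76854991 166.30728279]]
side [[264.13280121 231.23038984]
 [265.83577932 258.81024218]]
```

View pics/k.png

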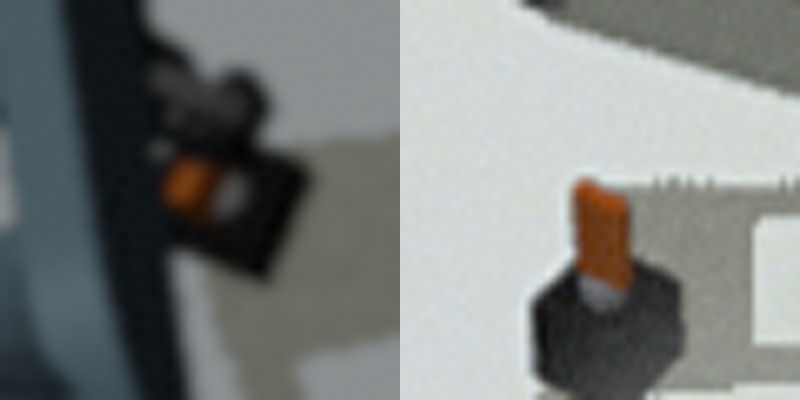

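The key stands upright and untouched, and the jaws are above it and aligned. Descend, checking force before closing.

```bash
python3 -m pendant '[[[0,0,-40,0,60],[0,0,-40,0,60],[0,0,-30,0,60],[0,0,-12,0,60],[0,0,-10,0,60],[0,0,0,0,60]]]'; python3 -m pendant '[[[0,0,0,0,30],[0,0,0,0,20],[0,0,0,0,14],[0,0,0,0,11],[0,0,0,0,10]]]'; python3 -m pendant '[[[0,0,0,0,4],[0,0,0,0,4],[0,0,0,0,4]]]'
```

```text
time_s: 7.5
eef_pos: [0.6007, 0.2749, 0.0499]
eef_rot: [0.0, 0.183, 0.983, 0.0]
wrist_force: [0.7, 0.3, -1.0]
opening: 0.705
time_s: 8.12
eef_pos: [0.6001, 0.2749, 0.0493]
eef_rot: [-0.0, 0.182, 0.983, -0.0]
wrist_force: [0.2, 0.2, 0.8]
opening: 0.117
time_s: 8.5
eef_pos: [0.6003, 0.275, 0.0494]
eef_rot: [0.0, 0.182, 0.983, 0.0]
wrist_force: [-0.2, -0.8, 2.0]
opening: 0.106
```

The opening of about 9 mm shows the bow is held. Lift, carry it over the lock, turn +11°, and measure.

```bash
python3 -m pendant '[[[0,0,20,0,4],[0,0,30,0,4],[0,0,30,0,4],[-6,-34,0,6,4],[-6,-34,0,5,4],[-6,-34,0,0,4],[-6,-34,0,0,4],[-6,-34,0,0,4]]]'; python3 -m pendant '[[[-6,-33,0,0,4],[-7,-33,0,0,4],[-7,-32,-4,0,4],[0,0,-4,0,4],[0,0,0,0,4],[0,0,0,0,4]]]'; python3 - <<'E'
from h import *
ims=[];s=monitor.get_obs(); print(s["eef_pos"],s["eef_rot"],s["opening"])
for n in("top","side"):
    c=cam(n); u,v=pix(c,[.551,.007,.08])[0].astype(int); ims.append(cv2.resize(c["img"][v-25:v+25,u-25:u+25,::-1],(400,400),interpolation=cv2.INTER_CUBIC)); print(n,u-25,v-25)
    for t in("key_bow","key_tip","lock_face"): print(t,[(world(c,d["at"]).round(4).tolist(),round(d["confidence"],2)) for d in spotter.tip_of(n,t)[:2]])
cv2.imwrite("pics/l.png",np.hstack(ims))
E
```

```text
time_s: 9.5
eef_pos: [0.5701, 0.1041, 0.1307]
eef_rot: [0.0, 0.087, 0.996, 0.0]
wrist_force: [-0.1, 0.5, -0.5]
opening: 0.108
time_s: 10.25
eef_pos: [0.5504, 0.0079, 0.1217]
eef_rot: [0.0, 0.087, 0.996, 0.0]
wrist_force: [0.7, 0.6, 0.3]
opening: 0.105
[0.55042722 0.0079352  0.12169024] [1.86231821e-04 8.68109033e-02 9.96224782e-01 1.27733692e-04] 0.10454647692924846
top 287 159
key_bow []
key_tip [([0.5658, -0.1061, 0.0029], 0.46)]
lock_face []
side 278 190
key_bow [([0.5495, 0.0069, 0.1364], 0.62)]
key_tip [([0.5527, 0.0074, 0.0816], 0.43)]
lock_face [([0.5509, 0.0043, 0.0818], 0.66), ([0.5444, 0.0029, 0.061], 0.58)]
```

View pics/l.png

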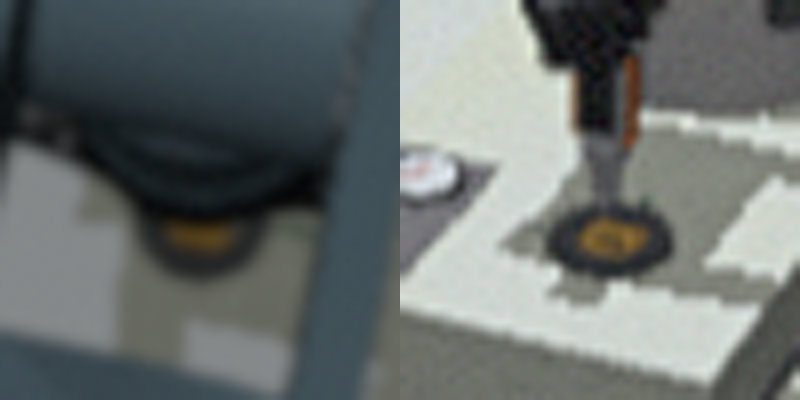

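From the side, the blade at crop (605,205) hangs above the keyhole at (606,237), lined up to within about a pixel. Each pixel is about 3 mm, so I'll lower it gently and find the slot by touch.

```bash
python3 -m pendant '[[[0,0,-8,0,4],[0,0,-6,0,4],[0,0,-2,0,4],[0,0,0,0,4]]]'; python3 -m pendant '[[[0,0,-1.5,0,4],[0,0,0,0,4],[0,0,0,0,4]]]';  python3 -m pendant '[[[0,0,-1,0,4],[0,0,0,0,4],[0,0,0,0,4]]]'
```

```text
time_s: 11.15
eef_pos: [0.55, 0.0069, 0.1049]
eef_rot: [-0.0, 0.087, 0.996, 0.0]
wrist_force: [0.2, 0.7, 0.1]
opening: 0.104
time_s: 11.52
eef_pos: [0.5503, 0.0069, 0.1039]
eef_rot: [0.0, 0.087, 0.996, -0.0]
wrist_force: [-0.7, -0.1, -0.4]
opening: 0.111
time_s: 11.9
eef_pos: [0.5502, 0.0069, 0.1028]
eef_rot: [-0.0, 0.087, 0.996, -0.0]
wrist_force: [0.4, -0.1, -0.7]
opening: 0.11
```

No force, and the tip is already 2.6 mm below the face. Continue.

```bash
python3 -m pendant '[[[0,0,-2,0,4],[0,0,0,0,4],[0,0,0,0,4]]]'; python3 -m pendant '[[[0,0,-2,0,4],[0,0,0,0,4],[0,0,0,0,4]]]'
```

```text
time_s: 12.28
eef_pos: [0.5501, 0.0069, 0.1007]
eef_rot: [-0.0, 0.087, 0.996, -0.0]
wrist_force: [-0.5, -1.1, 0.1]
opening: 0.112
time_s: 12.65
eef_pos: [0.5499, 0.007, 0.0986]
eef_rot: [-0.0, 0.087, 0.996, 0.0]
wrist_force: [-0.6, -0.6, -0.0]
opening: 0.104
```

```bash
python3 -m pendant '[[[0,0,-2,0,4],[0,0,-1,0,4],[0,0,0,0,4]]]'; python3 -m pendant '[[[0,0,-2,0,4],[0,0,0,0,4],[0,0,0,0,4]]]'
```

```text
time_s: 13.02
eef_pos: [0.5497, 0.007, 0.0955]
eef_rot: [-0.001, 0.087, 0.996, 0.0]
wrist_force: [-4.2, -1.0, 0.8]
opening: 0.11
time_s: 13.4
eef_pos: [0.5497, 0.007, 0.0935]
eef_rot: [-0.001, 0.087, 0.996, 0.0]
wrist_force: [-4.6, -0.4, 1.3]
opening: 0.107
```

```bash
python3 - <<'E'
from h import *
c=cam("side"); u,v=pix(c,[.551,.007,.08])[0].astype(int); save(c,"m.png",(u-25,v-25,u+25,v+25),8)
E
```

```text
(no output)
```

View pics/m.png

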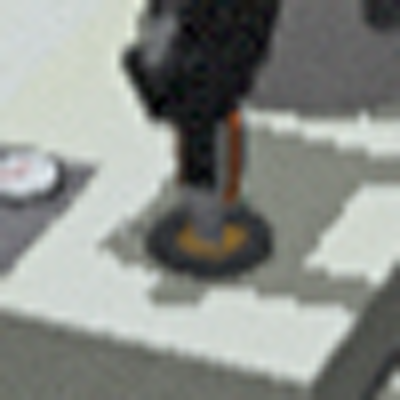

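The blade is in the keyhole (crop (208,235)), 12 mm deep, with a side load of -4.6 N in x. I'll ease x slightly and push on past the pins.

```bash
python3 -m pendant '[[[-0.7,0,-1,0,4],[0,0,-1,0,4],[0,0,0,0,4]]]'; python3 -m pendant '[[[0,0,-1,0,4],[0,0,-1,0,4],[0,0,0,0,4]]]'; python3 -m pendant '[[[0,0,-1,0,4],[0,0,-1,0,4],[0,0,0,0,4]]]'
```

```text
time_s: 13.82
eef_pos: [0.5496, 0.007, 0.0924]
eef_rot: [0.0, 0.087, 0.996, 0.0]
wrist_force: [-6.1, 0.4, 5.9]
opening: 0.108
time_s: 14.2
eef_pos: [0.5498, 0.007, 0.0913]
eef_rot: [0.0, 0.087, 0.996, -0.0]
wrist_force: [-8.3, 0.5, 13.1]
opening: 0.108
time_s: 14.58
eef_pos: [0.55, 0.007, 0.0904]
eef_rot: [0.0, 0.087, 0.996, -0.0]
wrist_force: [-12.2, 0.8, 21.9]
opening: 0.109
```

It has bound at about 15 mm (22 N). Relieve the x load and wiggle.

```bash
python3 -m pendant '[[[-1.5,0,0,0,4],[0,0,0,2.5,4],[0,0,0,-5,4],[0,0,0,5,4],[0,0,0,-2.5,4],[0,0,0,0,4]]]'; python3 -m pendant '[[[0,0,-1,2,4],[0,0,0,-4,4],[0,0,-1,4,4],[0,0,0,-2,4],[0,0,0,0,4]]]'
```

```text
time_s: 15.32
eef_pos: [0.5496, 0.007, 0.0903]
eef_rot: [0.002, 0.088, 0.996, 0.0]
wrist_force: [-7.6, 0.7, 16.6]
opening: 0.107
time_s: 15.95
eef_pos: [0.5499, 0.007, 0.0898]
eef_rot: [0.002, 0.087, 0.996, -0.0]
wrist_force: [-12.1, 1.6, 27.0]
opening: 0.114
```

```bash
python3 -m pendant '[[[-1.5,0,0,0,4],[0,1,0,5,4],[0,-2,0,-10,4],[0,2,0,10,4],[0,-2,0,-10,4],[0,1,0,5,4],[0,0,0,0,4]]]'; python3 -m pendant '[[[1.5,0,0,0,4],[-3,0,0,0,4],[3,0,0,0,4],[-3,0,0,0,4],[1.5,0,0,0,4],[0,0,0,0,4]]]'; python3 - <<'E'
from h import *
s=monitor.get_obs(); print(s["torque"],s["eef_rot"],s["eef_pos"])
c=cam("side"); u,v=pix(c,[.551,.007,.08])[0].astype(int); save(c,"n.png",(u-25,v-25,u+25,v+25),10)
E
```

```text
time_s: 16.82
eef_pos: [0.548, 0.0066, 0.0868]
eef_rot: [0.002, 0.088, 0.996, -0.0]
wrist_force: [-0.4, -0.4, 3.8]
opening: 0.107
time_s: 17.58
eef_pos: [0.5477, 0.0066, 0.0865]
eef_rot: [0.001, 0.088, 0.996, -0.0]
wrist_force: [4.6, -0.6, 3.3]
opening: 0.11
[-0.21678769 -0.88302575 -0.08412514] [ 1.40252062e-03  8.75820621e-02  9.96156307e-01 -1.63576562e-04] [0.54771371 0.00660843 0.08645959]
```

View pics/n.png

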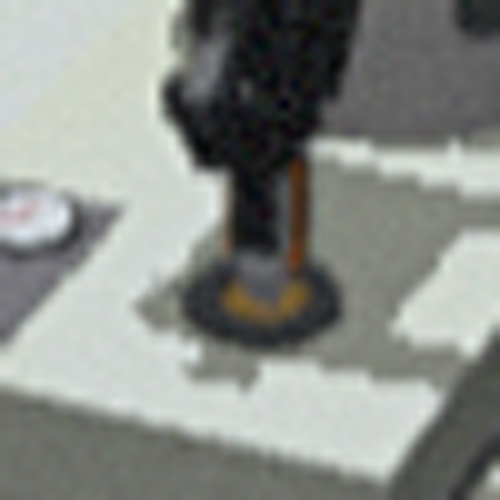

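The wiggle freed it and it is now about 19 mm deep, with the collar still visible above the face at crop (262,275). Push and wiggle again.

```bash
python3 -m pendant '[[[0.5,0,-1.5,0,4],[0,0,-1.5,0,4],[0,1,0,5,4],[0,-2,0,-10,4],[0,2,0,10,4],[0,-1,0,-5,4],[0,0,0,0,4]]]'; python3 -m pendant '[[[0,0,-1.5,0,4],[0,0,-1,0,4],[0,1,0,5,4],[0,-2,0,-10,4],[0,2,0,10,4],[0,-1,0,-5,4],[0,0,0,0,4]]]'
```

```text
time_s: 18.5
eef_pos: [0.5479, 0.0065, 0.0836]
eef_rot: [0.001, 0.088, 0.996, -0.0]
wrist_force: [4.5, -0.2, 6.0]
opening: 0.112
time_s: 19.38
eef_pos: [0.5477, 0.0063, 0.0804]
eef_rot: [0.001, 0.088, 0.996, -0.0]
wrist_force: [4.7, -3.0, 1.2]
opening: 0.109
```

Now about 25 mm deep with low force. Press until the collar seats.

```bash
python3 -m pendant '[[[0.5,0,-1.5,0,4],[0,0,-1,0,4],[0,0,0,0,4]]]'; python3 -m pendant '[[[0.2,-0.3,-1,0,4],[0,0,-1,0,4],[0,0,0,0,4]]]'; python3 -m pendant '[[[0,0,-1,0,4],[0,0,-1,0,4],[0,0,0,0,4]]]'
```

```text
time_s: 19.75
eef_pos: [0.5479, 0.0067, 0.0785]
eef_rot: [0.0, 0.087, 0.996, -0.0]
wrist_force: [2.2, -1.7, 6.8]
opening: 0.11
time_s: 20.12
eef_pos: [0.5481, 0.0067, 0.0773]
eef_rot: [0.0, 0.087, 0.996, -0.0]
wrist_force: [-1.1, -1.1, 15.7]
opening: 0.11
time_s: 20.5
eef_pos: [0.5483, 0.0066, 0.0771]
eef_rot: [0.0, 0.087, 0.996, -0.0]
wrist_force: [-7.1, 1.5, 28.8]
opening: 0.113
```

The hard stop at z = 0.0771 matches the 0.0774 expected for a seated collar, so the key is home. Ease the push a little and turn clockwise in stages, watching side loads.

```bash
python3 -m pendant '[[[0,0,1,0,4],[0,0,0,-8,4],[0,0,0,-8,4],[0,0,0,-8,4],[0,0,0,0,4]]]'; python3 - <<'E'
from h import *
s=monitor.get_obs(); print(s["q"],s["torque"])
E
```

```text
time_s: 21.12
eef_pos: [0.5485, 0.0075, 0.0772]
eef_rot: [0.001, 0.293, 0.956, 0.001]
wrist_force: [-1.8, 3.4, 20.9]
opening: 0.106
[-2.03567884e-01  3.12820802e-01  1.78886964e+00  1.62237276e-03
  1.03847764e+00 -1.18034857e+00] [ 0.78395068  0.48490425 -0.00391487]
```

```bash
python3 -m pendant '[[[0,0.3,0,-8,4],[0,0.3,0,-8,4],[0,0.3,0,-8,4],[0,0,0,0,4]]]'; python3 -m pendant '[[[0,0.2,0,-8,4],[0,0.2,0,-8,4],[0,0.2,0,-6,4],[0,0,0,0,4]]]'
```

```text
time_s: 21.62
eef_pos: [0.5491, 0.0082, 0.0772]
eef_rot: [0.001, 0.485, 0.874, 0.001]
wrist_force: [0.0, 3.8, 18.8]
opening: 0.113
time_s: 22.12
eef_pos: [0.5497, 0.0086, 0.0772]
eef_rot: [0.002, 0.643, 0.766, 0.002]
wrist_force: [2.0, 3.1, 16.3]
opening: 0.109
```

```bash
python3 -m pendant '[[[0.2,0.2,0,-8,4],[0.2,0.2,0,-6,4],[0,0,0,-5,4],[0,0,0,0,4],[0,0,0,0,4]]]'; python3 - <<'E'
from h import *
s=monitor.get_obs(); print(s["torque"],s["eef_rot"])
E
```

```text
time_s: 22.75
eef_pos: [0.5505, 0.0087, 0.0773]
eef_rot: [0.002, 0.76, 0.649, 0.002]
wrist_force: [3.1, 1.5, 15.0]
opening: 0.107
[ 0.30203182 -0.58173708  0.05076675] [0.00171897 0.7604132  0.64943446 0.0019214 ]
```

Turned 89° with small loads. A final picture to check the key and plunger, then hand in.

```bash
python3 -m pendant '[[[0,0,0,-1,4],[0,0,0,0,4]]]'; python3 - <<'E'
from h import *
c=cam("side"); save(c,"end.png",(260,140,360,240),6)
for t in("vent_top","model","bottle","articulator","key_tip","key_bow"): print(t,[(world(c,d["at"]).round(4).tolist(),round(d["confidence"],2)) for d in spotter.tip_of("side",t)[:2]])
E
```

```text
time_s: 23.0
eef_pos: [0.5505, 0.0087, 0.0773]
eef_rot: [0.002, 0.766, 0.643, 0.002]
wrist_force: [4.0, 2.2, 14.4]
opening: 0.107
vent_top [([0.541, -0.1907, 0.187], 0.6)]
model [([0.6001, 0.2743, 0.0023], 0.75), ([0.4168, 0.2419, -0.0011], 0.62)]
bottle [([0.4407, -0.4962, 0.0008], 0.84)]
articulator [([0.5363, 0.5004, -0.0022], 0.6)]
key_tip [([0.5522, 0.0065, 0.0348], 0.37)]
key_bow [([0.5471, 0.0062, 0.0928], 0.63)]
```

View pics/end.png

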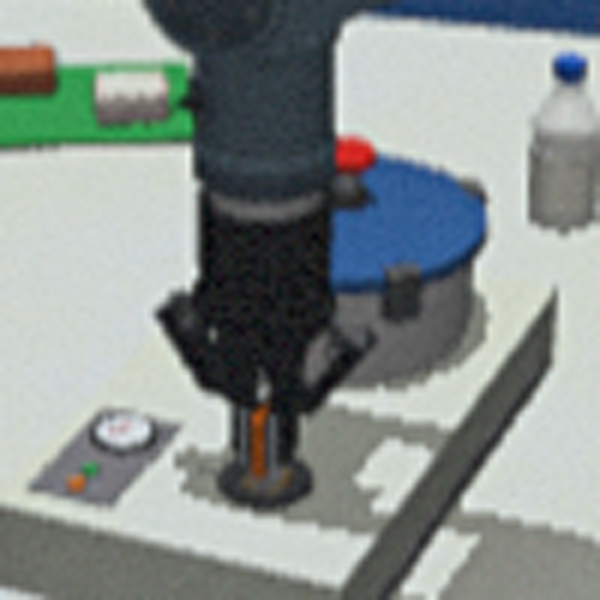

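The key's bow is gripped edge-on at crop (260,440), with its collar inside the ring. The plunger is back up at (352,155).

```bash
python3 -c "
from bench import order
print(order.hand_in())"
```

```text
the job is handed in; nothing more can be done
None
```

The job is handed in at about 23 s of the 72 s allowed; no verdict was given. The arm is still gripping the key and holding it turned clockwise.

- **Vent:** I pressed the plunger until the force rose to 24 N with no further travel, about 12 mm down. It sprang back, and the last check put its top at 187 mm (188 mm at rest).
- **Key:** I took it from the stand and pushed it into the lock. It bound about 15 mm down, and a small wiggle freed it. It then hit a hard stop at a tool height of 77.1 mm, against 77.4 mm expected for home. The network put the bow centre at 92.8 mm (92 mm expected).
- **Turn:** The gripper turned 90° clockwise from the slot direction. With 0.1 rad of play, the lock should be near 1.47 rad, but I inferred this and did not measure the lock itself. At the end there was about 14 N of downward push, and the gripper was open about 9 mm on the bow.
- **Bystanders:** The networks found the dental model, bottle and articulator within about 5 mm of where they started.
- **Disagreements:** In the last picture the model's higher-confidence detection (0.75) was at the key stand's place. I took it as false because the second (0.62) matched the model's position. The two cameras also disagreed by about 4 mm in absolute position, so I used relative positions and touch for the key.

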